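# Seat and latch a ventilator battery in its test dock

### The job

One battery pack still stands part-way out of its test dock (the dock whose latch has the orange knob). Push it fully home against the dock's contact head with the fingertips, then flip the orange-knobbed toggle latch over past its centre so that it snaps down and locks the pack in. Only push: do not lift the pack, and leave the other dock and everything else on the bench as they are.

Things in the scene. Friction and masses are not known exactly. Their poses are not given: they have to be found in the camera images.
- dock_a: Open test dock, fixed. White plate 270x100x8 mm; origin: centre of its underside on the bench; x along the channel to the contact head, y to the latch side. Pack slides on the plate between rails (inner faces y=±41.5 mm, tops 28 mm up). Grey contact head at +x: stop face x=+100 mm, 35 deep, 100 wide, top 58 mm up. -x end open. Place and yaw vary; the docks may swap sides.
- battery_a: Loose dark pack to be seated, 130 (x) x 80 (y) x 45 (z) mm, 0.3 to 0.65 kg, blue panel on its trailing (-x) end. Origin: centre of its underside; axes as the dock's. Starts 25 to 60 mm short of the contact head. Fully home its origin is at x=+35 mm and its trailing face at x=-30 mm in the dock's frame; its top is 53 mm above the bench.
- latch_a (a joint): Angle of the open dock's toggle latch (rad): 0 = open (start), 1.4 = locked (end stop). Over-centre spring: below 0.7 it is driven back to 0, above 0.7 it snaps on to 1.4 by itself. Flipping takes about 3 to 5 N on the knob. The handle is a 10 mm steel rod with an orange ball knob. If the pack is more than a few mm short of home, it stops the bar and the latch cannot lock.
- latch_a_knob (a point): Centre of the orange ball knob (22 mm diameter), 85 mm from the pivot. Open: handle leans 0.7 rad from upright to the dock's +x (contact head), knob 118 mm above the bench, 55 mm to the +x side of the pivot. Upright (centre): 138 mm above the bench. Locked: leans 0.7 rad to the dock's -x, knob 55 mm to the -x side of the pivot.
- latch_a_pivot (a point): Hinge axis of the open dock's latch (parallel to the dock's y), in the plane of the handle: at x = +5, y = +70 mm in the dock's frame, 53 mm above the bench. A steel post 30 mm wide carries it at y = 50 to 62 mm.
- latch_a_bar (a point): Free end of the latch's 10 mm locking bar, which runs 60 mm from the handle's plane over the channel (dock y = +70 to +10 mm) and circles the pivot at 45 mm. Open: 92 mm above the bench at dock x=-17 mm. Locked: 38 mm above the bench at x=-37 mm, close behind the trailing face of a pack that is home.
- dock_b: The other, identical dock with a green knob, already loaded and locked; leave alone. Origin and axes as for the open dock.
- battery_b: The battery pack locked in the other dock; leave alone. Same size and origin as the first pack.
- latch_b (a joint): Angle of the other dock's latch: 1.4 = locked; leave it locked. Its knob stands about 118 mm above the bench.
- filter: Loose white breathing filter with a blue band, 60 mm diameter, 58 mm tall, origin at the centre of its underside; a bystander standing between the two docks.
- mouse: Grey computer mouse, 110 x 62 x 33 mm, loose on the bench; bystander.
- screwdriver: Loose screwdriver lying along its x; bystander.
- wipes: White jar with a blue cap, 76 mm diameter, 120 mm tall, loose, upright; bystander.
- mug: White mug, 80 mm diameter, 90 mm tall, loose, upright, handle at its +y; bystander.
There are look-alikes about, which are no part of the job. What is shaped like the battery_a but pink is not meant.

How it is judged (in metres and radians):
On the way, in this order (a step that is already met when the one before it is completed fails the run):
1. the pack is pushed fully home while the latch is still open (x of battery_a in the frame of dock_a above 0.031 m and value of joint latch_a below 0.7 rad), for 0.2 s.
2. the toggle latch has snapped over to its locked position (value of joint latch_a above 1.3 rad), for 0.2 s.
At the end, for the whole second after the job is handed in: The pack sits flat in the open dock within 4 mm of the contact head, at rest; the orange-knobbed latch stands at its locked end (within 0.1 rad); the other dock's latch is still locked and its pack has not moved more than 6 mm (x of battery_a in the frame of dock_a above 0.031 m and z of battery_a in the frame of dock_a below 0.012 m and value of joint each of latch_a, latch_b above 1.3 rad and linear speed of battery_a below 0.01 m/s and distance of battery_b from where it was at the start of the episode below 0.006 m); the robot touches nothing.
It fails at once if the pack is lifted or tipped (z of battery_a in the frame of dock_a above 0.02 m or angle between battery_a's own z axis and vertical above 0.15 rad).
It fails at once if the other dock's latch or pack is disturbed (value of joint latch_b below 1.1 rad or distance of battery_b from where it was at the start of the episode above 0.01 m).
It fails at once if a bystander is moved more than 20 mm (distance of any of filter, mouse, screwdriver, wipes, mug from where it was at the start of the episode above 0.02 m).
It also fails if it takes over 48 s, if anything falls off the work surface, if the arm or the gripper's body presses on something with over 40 N, if the wrist force passes 120 N, or if a joint passes its speed limit or range.

### The arm

A 7-joint arm with a two-finger parallel gripper is mounted at the origin on the work surface. World frame = base frame: x ahead of the robot, y to its left, z up, the work surface at z = 0. Lengths are in mm, angles in rad, forces in N, time in s.
With the tool pointing down it reaches from about 400 to 875 mm from the base axis. Payload 4.4 kg.
Tool frame: the origin (TCP) lies midway between the tips of the shut fingers; the grasp point (between the pads) lies 19 mm behind it; x points along the fingers, z is the direction in which the jaws open and shut, and the axes are right-handed (so a half turn about x gives the same grasp; the last joint's range is limited). The gripper opens to 85 mm and grips with 20 to 120 N. Pads are 22 mm wide; open, the fingers measure 114 mm over their backs; the gripper's body (76 mm by 85 mm) begins 54 mm behind the grasp point. The pads swing forward as they close: fully open they stand 13 mm farther back than shut.
Start: joints at [-1.321, 0.628, 0.038, 1.517, -0.027, 0.996, -0.02], TCP at [201.85, 617.879, 191.713] pointing down, gripper open.
Joint ranges: [-3.06, 3.06], [-0.37, 2.12], [-1.25, 1.32], [0.18, 2.47], [-1.1, 4.24], [0.23, 1.98], [-2.94, 2.94]. Speed limits (rad/s): [2.57, 2.57, 3.14, 3.14, 3.14, 3.14, 3.14].

### API

Orientations are given as [roll, pitch, yaw] about the fixed x, y, z axes, in that order (R = Rz(yaw) Ry(pitch) Rx(roll)).
In Python, from cell import ctrl gives the robot as it stands. The module is installed in compiled form; this text tells all that it offers.
- The arm moves only by the tool servo_tool, never from a script. Its argument "rows" is a list of rows, each an object of numbers: "dx", "dy", "dz": the shift along the tool's x, y, z in units of 750 mm (1.0 is 750 mm); "wx", "wy", "wz": the turn, a rotation vector about the tool's x, y, z in units of 6 degrees (1.0 is 6 degrees); "fingers": the closure, from 0 (fully open) to 1 (shut). In form: [{"dx": .., "dy": .., "dz": .., "wx": .., "wy": .., "wz": .., "fingers": ..}, ...]. A call has 1 to 5 rows; each row shifts and turns the commanded pose from where the row before left it, along the tool's axes as they then stand; what a row does not reach is not made up. A row lasts 1/8 s, in which the tool goes at most 62.5 mm and 10.7 degrees, less where a joint would pass 70% of its speed; a pose out of reach is approached as far as the arm can. A call with a number of a shift or a turn outside -1 to 1 is refused whole. A call with a gripper value outside its range is refused whole. The fingers move at their own pace and stop on an object; the grip force is fixed at half the most. Time passes only in rows, so rows that do not move let the fingers close. It gives the time, the measured TCP pose, the force and the opening at its end, in the units of the state.
- ctrl.read_state(): the state, without advancing time (a new reading comes with each control period).
- ctrl.get_image(name): name is "side" or "top" or "wrist"; returns the picture (480x640x3 uint8, red, green, blue); there is no depth.
- ctrl.camera_info(name): a dict with "fovy" (degrees; the focal length in pixels is half the picture's height over the tangent of half this angle, whatever the lens; pixels are square), "cx", "cy" (the principal point, pixels), "R" (3x3) and "t" (3): a world point X has camera coordinates R X + t. Camera axes: x right, y down, z forward; pixel columns grow to the right and rows downward; lengths in mm; the calibration is good to about 2 mm. A picture is of the moment at which its call begins: read the wrist's pose just before it. camera_info takes no time and is no camera call; for the wrist camera it gives the pose at the moment of the call.
- ctrl.finish_job(): hands the job in, once; it reports no verdict.
Trained networks look in the newest picture that a camera, given by its name, has taken for a name from the list of things; names that differ only in an ending like _2 or _b are one class to them, and where a whole thing is asked for, a point or a joint stands for the part that bears it (a point fixed in the world has none). Each returns a list of dicts, best first, with "conf" (0 to 1); they miss things now and then, are a little off and sometimes report something else, mostly with a low value. They report only what shows in the picture. A call takes as long as a camera call. They do not tell look-alikes from the thing itself.
- ctrl.search_frame(label, camera): "extent" ([centre column, centre row, width, height] in pixels, round what is visible of it).
- ctrl.silhouettes(label, camera): "region" (480x640 bool, what is visible of it) and "extent" ([centre column, centre row, width, height] in pixels, round what is visible of it).
- ctrl.mark_of(label, camera): "point" ([column, row] in pixels: a listed point, or the origin of a listed thing).
The state is a dict: "clock": time; "qpos": joint angles; "qd": joint speeds; "tau": joint torques, N m; "eef_pos": TCP position; "tool_rot": TCP orientation; "force": force on the tool from outside, world axes, zero at the start; "torque": the same for the moment, N m; "width": finger opening in mm.
Only numpy, scipy, OpenCV 4.12 (cv2) and the standard library are available. Lean on these libraries where they do the work, as an engineer would, in place of code of your own. Each camera call takes 0.05 s, during which the arm holds its last target.

## Working session

There is one attempt and no reset: what is moved stays moved. The work goes in short steps, Python scripts to look and compute and a tool call to move; the robot and the scene stay as the last step left them, time stands still between calls to the robot, and variables do not carry over. Pictures are saved under pics/ and viewed, and the job is handed in when it is done.

Besides the shell and the picture viewer there is one more tool, called after "Emit:" as name(argument=value, ...) on one line, values as JSON. servo_tool: Moves the arm, as the interface text tells. Its arguments: {"type":"object","properties":{"rows":{"type":"array"}},"required":["rows"]}

```bash
mkdir -p pics; python3 - <<'E'
from cell import ctrl
import cv2,json
for n in ["side","top","wrist"]:
    im=ctrl.get_image(n); cv2.imwrite(f"pics/{n}0.png",im[:,:,::-1])
    c=ctrl.camera_info(n); print(n,c)
s=ctrl.read_state(); print(s)
for l in ["dock_a","battery_a","latch_a_knob","latch_a_pivot","latch_a_bar"]:
    print(l,[(round(d["conf"],2),[round(float(x)) for x in d["point"]]) for d in ctrl.mark_of(l,"top")],[(round(d["conf"],2),[round(float(x)) for x in d["point"]]) for d in ctrl.mark_of(l,"side")])
E
```

```text
side {'fovy': 53.62118941082786, 'cx': 321.36114012721237, 'cy': 245.44700518380594, 'R': array([[ 0.9993379 , -0.02797721,  0.02326005],
       [ 0.00145604, -0.6080385 , -0.79390621],
       [ 0.03635429,  0.79341443, -0.60759518]]), 't': array([-496.40033784,   35.87842189, 1252.54623815])}
top {'fovy': 42.64125597229377, 'cx': 313.08990408911916, 'cy': 243.89744617277364, 'R': array([[-0.02408288, -0.99970676, -0.00253222],
       [-0.98433074,  0.0241549 , -0.17466978],
       [ 0.17467972, -0.00171401, -0.98462381]]), 't': array([ -33.72449118,  489.43078687, 1388.35258991])}
wrist {'fovy': 61.158250558151764, 'cx': 319.00100046667524, 'cy': 242.11909748073577, 'R': array([[ 0.3103321 ,  0.95062768, -0.00100093],
       [ 0.90034607, -0.29357946,  0.32122898],
       [ 0.3050753 , -0.10058884, -0.94700103]]), 't': array([-649.19833287,  -41.09742029,  379.4263092 ])}
{'clock': 0.15, 'qpos': array([-1.32083875,  0.62913157,  0.03844127,  1.51807729, -0.02697689,
        0.99630533, -0.01999135]), 'qd': array([-1.47984271e-04, -2.26451858e-03, -8.10713076e-05, -1.99640542e-03,
  
[... 229 characters left out ...]
2, 617.40055815, 191.02112876]), 'tool_rot': array([-3.12730052,  1.56939246, -1.87223341]), 'force': array([-0.02471683, -0.21882634,  0.52293489]), 'torque': array([-0.01420752,  0.02781041,  0.04800575]), 'width': 85.39965401445875}
dock_a [(0.76, [363, 208]), (0.57, [232, 210])] [(0.98, [349, 226]), (0.97, [359, 305]), (0.75, [387, 247]), (0.23, [328, 183])]
battery_a [(0.92, [365, 210]), (0.77, [351, 313]), (0.61, [502, 254])] [(0.97, [254, 289]), (0.87, [360, 303]), (0.71, [306, 434]), (0.58, [361, 222])]
latch_a_knob [(0.56, [340, 168])] [(0.67, [388, 247])]
latch_a_pivot [(0.95, [338, 202]), (0.19, [363, 209])] [(0.6, [364, 267])]
latch_a_bar [(0.72, [365, 204])] [(0.81, [356, 273])]
```

View pics/side0.png

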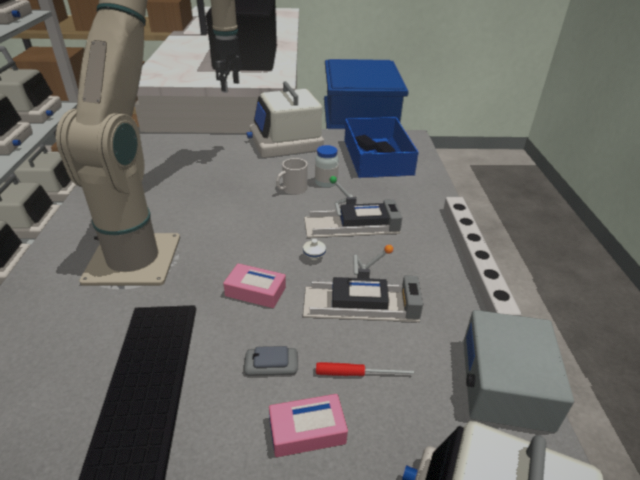

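View pics/top0.png

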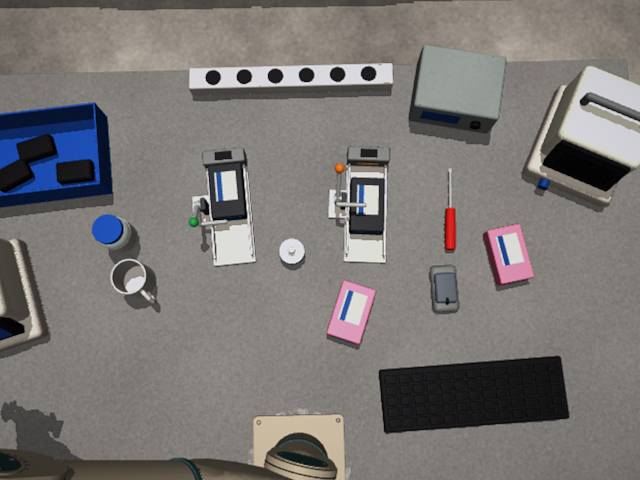

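View pics/wrist0.png

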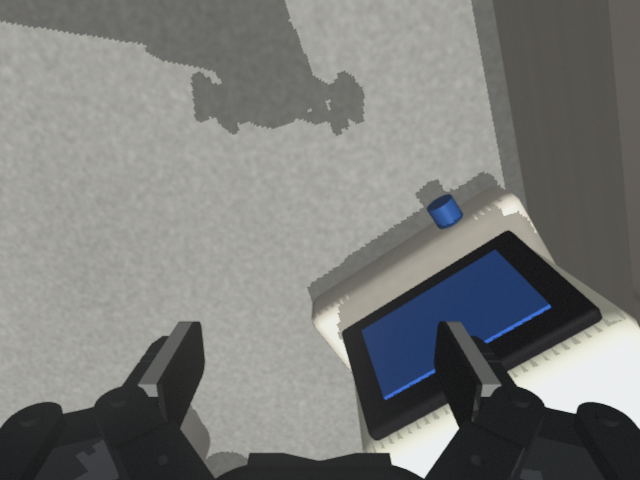

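Top view: the orange knob is at (340,168) on the right-hand dock, with its dark pack at (367,205). The green-knobbed dock is at (230,208). Pink look-alikes at (351,313) and (508,254) are not meant. Next I'll take a close crop and locate the corners.

```bash
cat > h.py <<'E'
from cell import ctrl
import numpy as np,cv2
def cam(n):
    c=ctrl.camera_info(n); f=240/np.tan(np.radians(c["fovy"]/2))
    return c,f
def unproj(n,p,z,ci=None):
    c,f=ci or cam(n)
    d=np.array([(p[0]-c["cx"])/f,(p[1]-c["cy"])/f,1.]); R=np.array(c["R"]);t=np.array(c["t"])
    o=-R.T@t; v=R.T@d
    return o+v*(z-o[2])/v[2]
def proj(n,X,ci=None):
    c,f=ci or cam(n)
    q=np.array(c["R"])@np.array(X,float)+c["t"]
    return np.array([c["cx"]+f*q[0]/q[2],c["cy"]+f*q[1]/q[2]])
E
python3 - <<'E'
import cv2
a=cv2.imread("pics/top0.png")[135:275,310:410]; cv2.imwrite("pics/ctop.png",cv2.resize(a,None,fx=4.2,fy=4.2,interpolation=cv2.INTER_CUBIC)[:600])
b=cv2.imread("pics/side0.png")[225:330,290:440]; cv2.imwrite("pics/cside.png",cv2.resize(b,None,fx=5,fy=5,interpolation=cv2.INTER_CUBIC))
E
```

```text
(no output)
```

View pics/ctop.png

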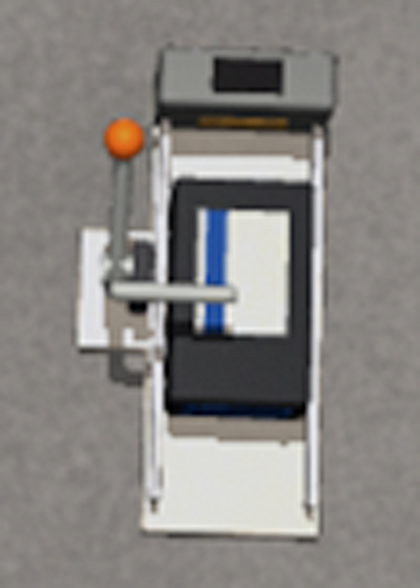

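View pics/cside.png

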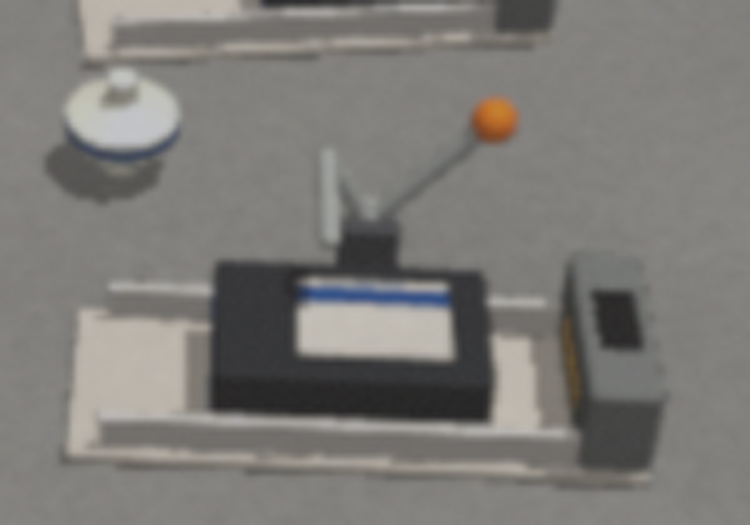

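```bash
cat > fit.py <<'E'
from h import *
from scipy.optimize import least_squares
T=lambda u,v:(310+u/4.2-.4,135+v/4.2-.4)
S=lambda u,v:(290+u/5-.4,225+v/5-.4)
obs=[("top",T(143,531),(-135,50,8)),("top",T(319,537),(-135,-50,8)),("top",T(165,52),(135,50,58)),("top",T(337,57),(135,-50,58)),
("top",T(158,107),(100,50,58)),("top",T(328,113),(100,-50,58)),("top",T(124,138),(60,70,118)),
("side",S(80,310),(-135,50,8)),("side",S(66,455),(-135,-50,8)),("side",S(575,255),(100,50,58)),("side",S(645,255),(135,50,58)),("side",S(664,395),(135,-50,58)),("side",S(590,402),(100,-50,58)),("side",S(495,120),(60,70,118))]
C={n:cam(n) for n in("top","side")}
def W(p,d):
    c,s=np.cos(p[2]),np.sin(p[2]); return np.array([p[0]+c*d[0]-s*d[1],p[1]+s*d[0]+c*d[1],d[2]])
def res(p,sel=None): return np.concatenate([proj(n,W(p,d),C[n])-uv for n,uv,d in obs if sel in(None,n)])
for sel in (None,"top","side"):
    r=least_squares(res,[700,-50,0],x_scale=[100,100,.1],loss="soft_l1",args=(sel,)); print(sel,r.x,np.round(r.fun if sel else res(r.x),1).tolist())
    if sel is None: P=r.x
def toD(X):
    c,s=np.cos(P[2]),np.sin(P[2]); a=X[0]-P[0];b=X[1]-P[1]; return np.array([c*a+s*b,-s*a+c*b,X[2]]).round(1)
if __name__=="__main__":
    for p in [(168,410),(306,415),(176,182),(313,186)]: print("pack",toD(unproj("top",T(*p),53)))
    for p in [(218,263),(210,375),(487,275),(493,387)]: print("packS",toD(unproj("side",S(*p),53)))
    print("bar",toD(unproj("top",T(236,294),92)))
    for n,d in dict(knob=(60,70,118),pivot=(5,70,53),push=(-100,0,35)).items(): print(n,W(P,d).round(1))
    f=ctrl.mark_of("filter","top"); print([(d["conf"],unproj("top",d["point"],0).round()) for d in f])
    print(ctrl.read_state()["clock"])
E
python3 fit.py
```

```text
None [ 5.83898004e+02 -1.74807207e+02 -6.41857774e-02] [-0.4, -0.3, -0.2, -0.1, -1.1, -2.0, 0.2, -1.6, 0.1, -0.9, 2.0, -0.7, 0.2, 0.1, -0.8, -0.3, -0.8, 0.1, -1.8, -0.7, -1.2, -0.1, 0.6, 1.4, -0.4, -0.6, -0.5, 0.8]
top [ 5.82159491e+02 -1.74721485e+02 -6.20804796e-02] [-0.3, 0.5, -0.1, 0.6, -1.2, -1.2, 0.0, -0.9, 0.0, -0.2, 1.9, -0.1, 0.1, 1.0]
side [ 5.85479536e+02 -1.74631464e+02 -6.75256972e-02] [-0.1, -0.4, -0.2, -0.1, -1.1, -0.6, -0.5, 0.0, 1.2, 1.5, 0.3, -0.6, 0.3, 0.8]
pack [-74.5  39.2  53. ]
pack [-74.2 -36.9  53. ]
pack [56.  38.6 53. ]
pack [ 56.7 -38.2  53. ]
packS [-66.4  37.1  53. ]
packS [-68.7 -39.7  53. ]
packS [61.8 36.4 53. ]
packS [ 58.9 -39.8  53. ]
bar [-16.8   6.3  92. ]
knob [ 648.3 -108.8  118. ]
pivot [ 593.4 -105.3   53. ]
push [ 484.1 -168.4   35. ]
[(0.65, array([477.,   1.,   0.]))]
0.7
```

```bash
cat > st.py <<'E'
from fit import *
from scipy.spatial.transform import Rotation as Ro
import sys
def st():
    s=ctrl.read_state(); R=Ro.from_euler("xyz",s["tool_rot"]).as_matrix(); return s,R
def plan(d,tilt=0,flip=None,note=""):
    """target tool pose: TCP at dock point d, tilt = fingertips lead toward dock +x (rad); jaws along dock y"""
    s,R=st(); t=W(P,d); ex=np.array([np.cos(P[2]),np.sin(P[2]),0])
    x=np.array([0,0,-1])*np.cos(tilt)+ex*np.sin(tilt)
    best=None
    for sg in (1,-1):
        z=sg*np.array([-ex[1],ex[0],0]); G=np.stack([x,np.cross(z,x),z],1)
        rv=Ro.from_matrix(R.T@G).as_rotvec(); 
        print(note,"rot(6deg units)",(np.degrees(rv)/6).round(2),"shift now-axes/750",(R.T@(t-s["eef_pos"])/750).round(4),"shift goal-axes/750",(G.T@(t-s["eef_pos"])/750).round(4))
    print("tcp dock",toD(s["eef_pos"]),"clock",s["clock"],"F",s["force"].round(1),"w",s["width"],"q",s["qpos"].round(2)); print("R",R.round(2).tolist())
E
python3 -c "
from st import *
plan((-125,0,150))"|grep -v -e None -e '^top' -e '^side'
```

```text
rot(6deg units) [-2.4  0.  -0. ] shift now-axes/750 [ 0.0556 -0.6511 -0.8879] shift goal-axes/750 [ 0.0556 -0.4095 -1.0221]
 rot(6deg units) [27.6 -0.  -0. ] shift now-axes/750 [ 0.0556 -0.6511 -0.8879] shift goal-axes/750 [0.0556 0.4095 1.0221]
tcp dock [-432.1  766.6  191.7] clock 0.7 F [-0.4  0.1  1.1] w 85.27264735563472 q [-1.32  0.63  0.04  1.52 -0.03  1.   -0.02]
R [[-0.0, -0.95, 0.31], [0.0, 0.31, 0.95], [-1.0, 0.0, 0.0]]
```

Emit:
servo_tool(rows=[{"dx":-0.04,"wx":-0.8,"dz":-0.03,"fingers":1},{"dx":-0.03,"wx":-0.8,"dz":-0.06,"fingers":1},{"dy":-0.04,"wx":-0.8,"dz":-0.06,"fingers":1},{"dy":-0.045,"dz":-0.06,"fingers":1},{"dy":-0.045,"dz":-0.06,"fingers":1}])

```text
schema error: expected keys dx, dy, dz, wx, wy, wz, fingers
```

Emit:
servo_tool(rows=[{"dy":-0.045,"dz":-0.06,"fingers":1},{"dy":-0.045,"dz":-0.06,"fingers":1},{"dy":-0.045,"dz":-0.06,"fingers":1},{"dy":-0.04,"dz":-0.06,"fingers":1},{"dy":-0.04,"dz":-0.06,"fingers":1}])

```text
schema error: expected keys dx, dy, dz, wx, wy, wz, fingers
```

```bash
python3 -c "
from st import *
plan((-125,0,150))"|grep -v -e None -e '^top' -e '^side'
```

```text
rot(6deg units) [-2.4  0.  -0. ] shift now-axes/750 [ 0.0556 -0.6511 -0.8879] shift goal-axes/750 [ 0.0556 -0.4095 -1.0221]
 rot(6deg units) [27.6 -0.  -0. ] shift now-axes/750 [ 0.0556 -0.6511 -0.8879] shift goal-axes/750 [0.0556 0.4095 1.0221]
tcp dock [-432.1  766.6  191.7] clock 0.7 F [-0.4  0.1  1.1] w 85.27264735563472 q [-1.32  0.63  0.04  1.52 -0.03  1.   -0.02]
R [[-0.0, -0.95, 0.31], [0.0, 0.31, 0.95], [-1.0, 0.0, 0.0]]
```

Emit:
servo_tool(rows=[{"dx":-0.04,"dy":0,"dz":-0.03,"wx":-0.8,"wy":0,"wz":0,"fingers":1},{"dx":-0.03,"dy":0,"dz":-0.06,"wx":-0.8,"wy":0,"wz":0,"fingers":1},{"dx":0,"dy":-0.04,"dz":-0.06,"wx":-0.8,"wy":0,"wz":0,"fingers":1},{"dx":0,"dy":-0.045,"dz":-0.06,"wx":0,"wy":0,"wz":0,"fingers":1},{"dx":0,"dy":-0.045,"dz":-0.06,"wx":0,"wy":0,"wz":0,"fingers":1}])

```text
clock: 1.32
eef_pos: [269.9, 408.2, 244.6]
tool_rot: [-0.621, 1.57, 0.886]
force: [1.3, 0.2, 0.3]
width: -0.1
```

```bash
python3 -c "
from st import *
plan((-125,0,150))"|grep -v -e None -e '^top' -e '^side'
```

```text
rot(6deg units) [0.   0.01 0.01] shift now-axes/750 [ 0.1256 -0.3007 -0.7491] shift goal-axes/750 [ 0.1261 -0.301  -0.7489]
 rot(6deg units) [-3.e+01 -1.e-02  1.e-02] shift now-axes/750 [ 0.1256 -0.3007 -0.7491] shift goal-axes/750 [0.1261 0.301  0.7489]
tcp dock [-350.7  561.7  244.6] clock 1.325 F [1.3 0.2 0.3] w -0.11495569657612024 q [-1.04  0.33 -0.01  1.88  0.    0.92  0.46]
R [[0.0, -1.0, 0.06], [0.0, 0.06, 1.0], [-1.0, -0.0, 0.0]]
```

Emit:
servo_tool(rows=[{"dx":0,"dy":-0.05,"dz":-0.06,"wx":0,"wy":0,"wz":0,"fingers":1},{"dx":0,"dy":-0.05,"dz":-0.06,"wx":0,"wy":0,"wz":0,"fingers":1},{"dx":0,"dy":-0.05,"dz":-0.06,"wx":0,"wy":0,"wz":0,"fingers":1},{"dx":0,"dy":-0.04,"dz":-0.06,"wx":0,"wy":0,"wz":0,"fingers":1},{"dx":0,"dy":-0.03,"dz":-0.06,"wx":0,"wy":0,"wz":0,"fingers":1}])

```text
clock: 1.95
eef_pos: [420.5, 172.7, 244.5]
tool_rot: [-1.18, 1.57, 0.325]
force: [0.3, 0.5, 0.4]
width: 0.0
```

Emit:
servo_tool(rows=[{"dx":0,"dy":-0.02,"dz":-0.07,"wx":0,"wy":0,"wz":0,"fingers":1},{"dx":0,"dy":0,"dz":-0.07,"wx":0,"wy":0,"wz":0,"fingers":1},{"dx":0,"dy":0,"dz":-0.07,"wx":0,"wy":0,"wz":0,"fingers":1},{"dx":0,"dy":0,"dz":-0.07,"wx":0,"wy":0,"wz":0,"fingers":1},{"dx":0,"dy":0,"dz":-0.07,"wx":0,"wy":0,"wz":0,"fingers":1}])

```text
clock: 2.58
eef_pos: [417.3, -90.1, 244.6]
tool_rot: [-1.49, 1.57, 0.016]
force: [0.7, -1.1, -0.5]
width: 0.3
```

```bash
python3 -c "
from st import *
plan((-125,0,100),0.4)
for n in('top','wrist'): cv2.imwrite('pics/%s1.png'%n,ctrl.get_image(n)[:,:,::-1])
"|grep -v -e None -e '^top' -e '^side'
```

```text
rot(6deg units) [-0.    0.   -3.81] shift now-axes/750 [ 0.1928 -0.0621 -0.0984] shift goal-axes/750 [ 0.2018  0.0177 -0.0984]
 rot(6deg units) [29.4  -5.94 -0.  ] shift now-axes/750 [ 0.1928 -0.0621 -0.0984] shift goal-axes/750 [ 0.2018 -0.0177  0.0984]
tcp dock [-171.7   73.8  244.6] clock 2.575 F [ 0.7 -1.1 -0.5] w 0.25645053039262167 q [-0.04  0.24  0.23  2.03 -0.07  0.87  1.74]
R [[0.0, -1.0, 0.06], [0.0, 0.06, 1.0], [-1.0, -0.0, 0.0]]
```

View pics/wrist1.png

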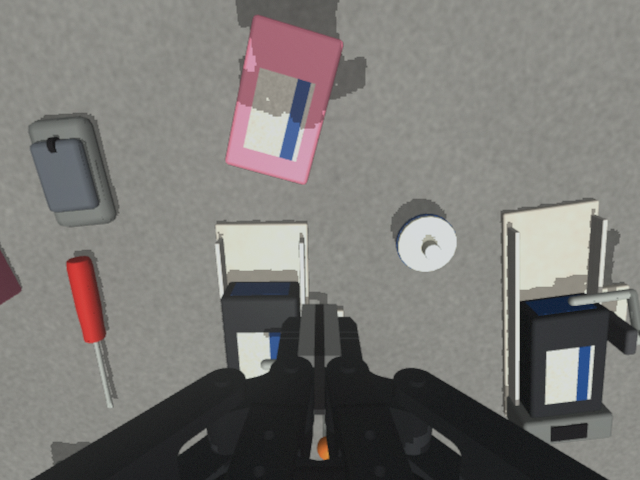

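```bash
python3 -c "
from st import *
for p,z in [((217,223),8),((307,222),8),((223,300),53),((300,299),53),((500+2,213),8)]: print(p,toD(unproj('wrist',p,z)))
print(W(P,(-135,50,8)))
"|grep -v -e None -e '^top' -e '^side'
```

```text
(217, 223) [-135.9  -40.6    8. ]
(307, 222) [-136.1   55.6    8. ]
(223, 300) [-67.2 -30.   53. ]
(300, 299) [-67.7  48.5  53. ]
(502, 213) [-144.1  262.3    8. ]
[ 452.38308142 -116.25103535    8.        ]
```

Emit:
servo_tool(rows=[{"dx":0,"dy":0,"dz":-0.03,"wx":0,"wy":0,"wz":-0.95,"fingers":1},{"dx":0,"dy":0,"dz":-0.03,"wx":0,"wy":0,"wz":-0.95,"fingers":1},{"dx":0.03,"dy":0,"dz":-0.02,"wx":0,"wy":0,"wz":-0.95,"fingers":1},{"dx":0.03,"dy":0,"dz":0,"wx":0,"wy":0,"wz":-0.95,"fingers":1},{"dx":0,"dy":0,"dz":0,"wx":0,"wy":0,"wz":0,"fingers":1}])

```text
clock: 3.3
eef_pos: [424.5, -140.6, 209.3]
tool_rot: [-1.513, 1.209, -0.001]
force: [-0.3, -0.4, -0.8]
width: 0.0
```

```bash
python3 -c "
from st import *
plan((-110,0,60),0.4)
cv2.imwrite('pics/wrist2.png',ctrl.get_image('wrist')[:,:,::-1])
"|grep -v -e None -e '^top' -e '^side'
```

```text
rot(6deg units) [ 0.    0.21 -0.37] shift now-axes/750 [ 0.2096  0.0064 -0.0366] shift goal-axes/750 [ 0.21    0.0146 -0.0319]
 rot(6deg units) [-29.99   0.59   0.33] shift now-axes/750 [ 0.2096  0.0064 -0.0366] shift goal-axes/750 [ 0.21   -0.0146  0.0319]
tcp dock [-161.3   24.   209.3] clock 3.3 F [-0.3 -0.4 -0.8] w 0.038286567099775876 q [ 0.21  0.18  0.18  2.36 -0.56  0.32  2.4 ]
R [[0.35, -0.93, 0.06], [-0.0, 0.06, 1.0], [-0.94, -0.35, 0.02]]
```

View pics/wrist2.png

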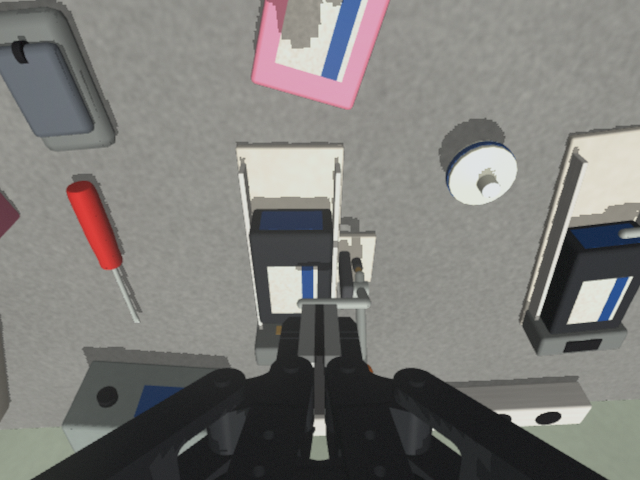

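```bash
python3 -c "
from st import *
for p,z in [((238,144),8),((342,144),8),((253,228),53),((331,227),53)]: print(p,toD(unproj('wrist',p,z)))
plan((-110,0,70),0.25)
"|grep -v -e None -e '^top' -e '^side'
```

```text
(238, 144) [-135.9  -45.6    8. ]
(342, 144) [-136.    48.8    8. ]
(253, 228) [-74.5 -33.   53. ]
(331, 227) [-75.3  38.6  53. ]
 rot(6deg units) [0.04 0.2  1.07] shift now-axes/750 [ 0.1977  0.0043 -0.0357] shift goal-axes/750 [ 0.1976 -0.0181 -0.0315]
 rot(6deg units) [-29.91  -1.68   0.32] shift now-axes/750 [ 0.1977  0.0043 -0.0357] shift goal-axes/750 [0.1976 0.0181 0.0315]
tcp dock [-159.8   23.6  210.2] clock 3.35 F [ 0.4 -0.5 -0.3] w -0.11109973542573541 q [ 0.21  0.18  0.18  2.35 -0.55  0.32  2.4 ]
R [[0.36, -0.93, 0.05], [-0.0, 0.06, 1.0], [-0.93, -0.35, 0.02]]
```

Emit:
servo_tool(rows=[{"dx":0.02,"dy":-0.01,"dz":-0.03,"wx":0,"wy":0.1,"wz":0.55,"fingers":1},{"dx":0.03,"dy":-0.01,"dz":0,"wx":0,"wy":0.1,"wz":0.55,"fingers":1},{"dx":0.05,"dy":0,"dz":0,"wx":0,"wy":0,"wz":0,"fingers":1},{"dx":0.05,"dy":0,"dz":0,"wx":0,"wy":0,"wz":0,"fingers":1},{"dx":0,"dy":0,"dz":0,"wx":0,"wy":0,"wz":0,"fingers":1}])

```text
clock: 3.98
eef_pos: [469.9, -164.6, 106.0]
tool_rot: [-1.569, 1.325, -0.057]
force: [0.2, -0.7, 0.7]
width: -0.1
```

```bash
python3 -c "
from st import *
plan((-110,0,42),0.25)
"|grep -v -e None -e '^top' -e '^side'
```

```text
rot(6deg units) [ 0.05  0.02 -0.04] shift now-axes/750 [ 0.0842  0.0151 -0.0039] shift goal-axes/750 [ 0.0841  0.0154 -0.0038]
 rot(6deg units) [-29.95   0.07   0.03] shift now-axes/750 [ 0.0842  0.0151 -0.0039] shift goal-axes/750 [ 0.0841 -0.0154  0.0038]
tcp dock [-114.4    2.8  106. ] clock 3.975 F [ 0.2 -0.7  0.7] w -0.0805647488336016 q [ 0.18  0.48  0.2   2.26 -0.78  0.24  2.62]
R [[0.24, -0.97, 0.06], [-0.01, 0.06, 1.0], [-0.97, -0.24, 0.0]]
```

Emit:
servo_tool(rows=[{"dx":0,"dy":0.005,"dz":-0.004,"wx":0,"wy":0,"wz":0.6,"fingers":1},{"dx":0.03,"dy":0,"dz":0,"wx":0,"wy":0,"wz":0.6,"fingers":1},{"dx":0.03,"dy":0,"dz":0,"wx":0,"wy":0,"wz":0,"fingers":1},{"dx":0,"dy":0,"dz":0,"wx":0,"wy":0,"wz":0,"fingers":1}])

```text
clock: 4.47
eef_pos: [473.1, -168.8, 62.8]
tool_rot: [-1.581, 1.448, -0.068]
force: [-0.6, -0.1, 0.9]
width: 0.5
```

```bash
python3 -c "
from st import *
plan((-95,0,42),0.12)
cv2.imwrite('pics/side3.png',cv2.resize(ctrl.get_image('side')[180:340,240:440,::-1],None,fx=3.7,fy=3.7))
"|grep -v -e None -e '^top' -e '^side'
```

```text
rot(6deg units) [ 0.06 -0.01  0.03] shift now-axes/750 [ 0.0301 -0.0177  0.0014] shift goal-axes/750 [ 0.0301 -0.0178  0.0015]
 rot(6deg units) [-2.994e+01 -4.000e-02 -1.000e-02] shift now-axes/750 [ 0.0301 -0.0177  0.0014] shift goal-axes/750 [ 0.0301  0.0178 -0.0015]
tcp dock [-111.    -1.1   62.8] clock 4.475 F [-0.6 -0.1  0.9] w 0.4588381673735521 q [ 0.08  0.61  0.34  2.17 -0.71  0.35  2.53]
R [[0.12, -0.99, 0.06], [-0.01, 0.06, 1.0], [-0.99, -0.12, -0.0]]
```

View pics/side3.png

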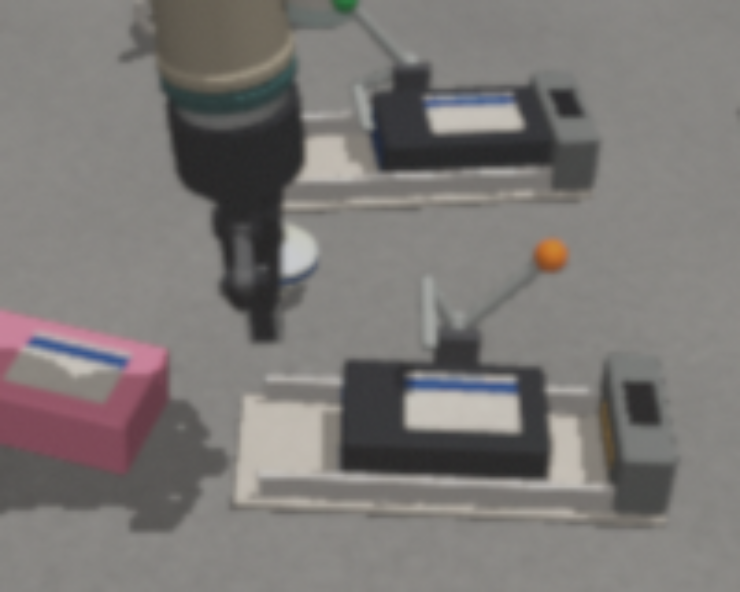

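Emit:
servo_tool(rows=[{"dx":0.014,"dy":0,"dz":0.001,"wx":0,"wy":0,"wz":0,"fingers":1},{"dx":0.014,"dy":0,"dz":0,"wx":0,"wy":0,"wz":0,"fingers":1},{"dx":0.001,"dy":-0.01,"dz":0,"wx":0,"wy":0,"wz":0,"fingers":1},{"dx":0.001,"dy":-0.01,"dz":0,"wx":0,"wy":0,"wz":0,"fingers":1},{"dx":0.001,"dy":-0.01,"dz":0,"wx":0,"wy":0,"wz":0,"fingers":1}])

```text
clock: 5.15
eef_pos: [498.8, -170.1, 42.0]
tool_rot: [-1.583, 1.447, -0.071]
force: [-0.0, 0.2, -1.1]
width: -0.2
```

```bash
python3 -c "
from st import *
plan((-41,0,42),0.12)
cv2.imwrite('pics/side4.png',cv2.resize(ctrl.get_image('side')[180:340,240:440,::-1],None,fx=3.7,fy=3.7))
"|grep -v -e None -e '^top' -e '^side'
```

```text
rot(6deg units) [ 0.05 -0.01  0.04] shift now-axes/750 [ 0.0073 -0.0585  0.0007] shift goal-axes/750 [ 0.0071 -0.0585  0.001 ]
 rot(6deg units) [-2.995e+01 -6.000e-02 -1.000e-02] shift now-axes/750 [ 0.0073 -0.0585  0.0007] shift goal-axes/750 [ 0.0071  0.0585 -0.001 ]
tcp dock [-85.2  -0.7  42. ] clock 5.15 F [-0.   0.2 -1.1] w -0.23737635504309323 q [ 0.08  0.67  0.32  2.12 -0.75  0.34  2.54]
R [[0.12, -0.99, 0.06], [-0.01, 0.06, 1.0], [-0.99, -0.12, -0.0]]
```

View pics/side4.png

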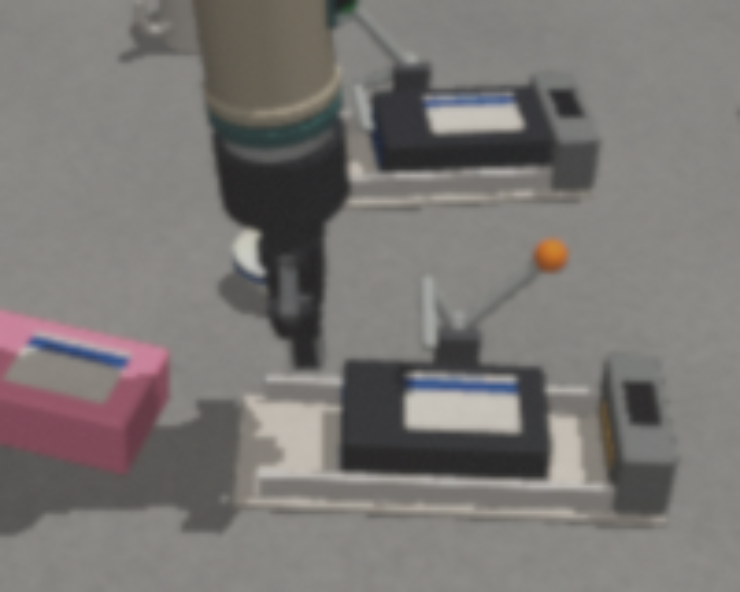

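```bash
python3 -c "
from st import *
s,R=st();e=s['eef_pos']
for n in('side','top'):
  print(n, proj(n,e), (proj('side',e)-[240,180])*3.7 if n=='side' else '')
cv2.imwrite('pics/top4.png',cv2.resize(ctrl.get_image('top')[135:285,280:440,::-1],None,fx=4,fy=4))
print((proj('top',e)-[280,135])*4)
print('packmid',(proj('side',W(P,(-72,0,53)))-[240,180])*3.7)
"|grep -v -e None -e '^top \[' -e '^side \[5'

```

```text
side [ 5.85479536e+02 -1.74631464e+02 -6.75256972e-02] [-0.1, -0.4, -0.2, -0.1, -1.1, -0.6, -0.5, 0.0, 1.2, 1.5, 0.3, -0.6, 0.3, 0.8]
side [325.28225001 291.04264124] [315.54432502 410.85777257]
[345.30486852 410.96638112]
packmid [334.94139342 398.18673218]
```

View pics/top4.png

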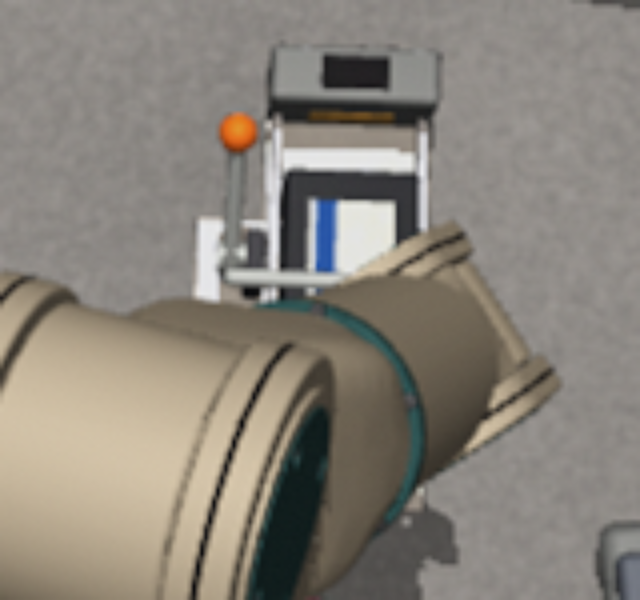

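```bash
python3 -c "
from st import *
s,R=st();e=s['eef_pos']
im=ctrl.get_image('side')[:,:,::-1].copy()
c=im[235:315,280:370]; c=cv2.resize(c,None,fx=8,fy=8,interpolation=cv2.INTER_NEAREST)
c=cv2.convertScaleAbs(c,alpha=1.6,beta=20)
for k in range(0,60,10):
  q=(proj('side',e-R[:,0]*k)-[280,235]+.5)*8; cv2.circle(c,tuple(int(v) for v in q),4,(0,255,0),1)
cv2.imwrite('pics/side5.png',c[:600])
w=ctrl.get_image('wrist')[:,:,::-1].copy()
print(proj('wrist',e),s['eef_pos'],ctrl.read_state()['eef_pos'])
q=proj('wrist',e); cv2.circle(w,tuple(int(v) for v in q),5,(0,255,0),1)
cv2.imwrite('pics/wrist5.png',w)
"|grep -v -e None -e '^top \[' -e '^side \[5'

```

```text
side [ 5.85479536e+02 -1.74631464e+02 -6.75256972e-02] [-0.1, -0.4, -0.2, -0.1, -1.1, -0.6, -0.5, 0.0, 1.2, 1.5, 0.3, -0.6, 0.3, 0.8]
[318.77303018 287.3890867 ] [ 499.3978177  -169.97109804   42.03419736] [ 497.96294958 -169.74210588   41.83266985]
```

View pics/side5.png

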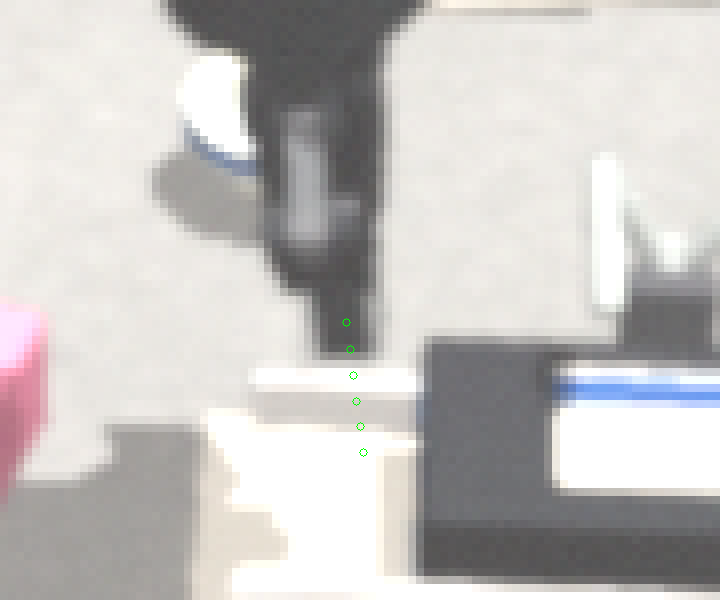

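View pics/wrist5.png

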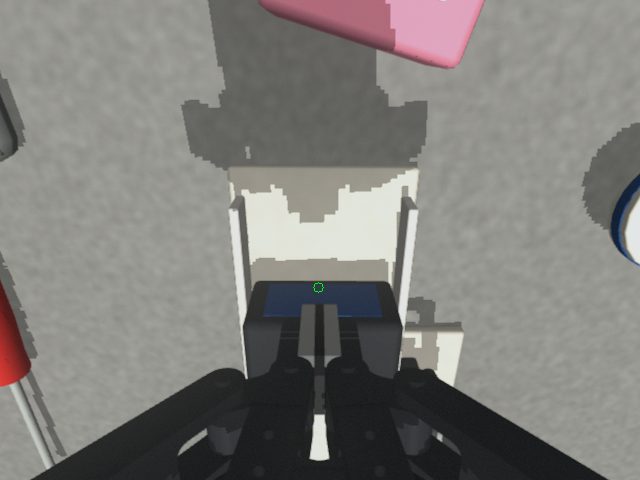

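```bash
python3 -c "
from st import *
s,R=st();e=s['eef_pos']
for k in (0,10,20,30,40):
  print(k,[proj('wrist',e-R[:,0]*k+R[:,1]*y).round(0).tolist() for y in(-11,0,11)],[proj('side',e-R[:,0]*k+R[:,1]*y).round(0).tolist() for y in(-11,0,11)])
print(s['qpos'])
"|grep -v -e None -e '^top \[' -e '^side \[5'

```

```text
side [ 5.85479536e+02 -1.74631464e+02 -6.75256972e-02] [-0.1, -0.4, -0.2, -0.1, -1.1, -0.6, -0.5, 0.0, 1.2, 1.5, 0.3, -0.6, 0.3, 0.8]
0 [[319.0, 305.0], [319.0, 285.0], [319.0, 264.0]] [[329.0, 291.0], [324.0, 291.0], [320.0, 291.0]]
10 [[319.0, 315.0], [319.0, 294.0], [319.0, 272.0]] [[329.0, 288.0], [324.0, 288.0], [319.0, 288.0]]
20 [[319.0, 326.0], [319.0, 304.0], [319.0, 281.0]] [[328.0, 284.0], [324.0, 285.0], [319.0, 285.0]]
30 [[319.0, 338.0], [319.0, 315.0], [319.0, 291.0]] [[328.0, 281.0], [323.0, 281.0], [318.0, 282.0]]
40 [[319.0, 351.0], [319.0, 327.0], [319.0, 302.0]] [[327.0, 278.0], [323.0, 278.0], [318.0, 278.0]]
[ 0.07995263  0.67200317  0.32091863  2.11891495 -0.74695967  0.33994233
  2.53799677]
```

Side and wrist pictures agree that the visible fingertips end about 36 mm behind the reported TCP. At this height they would miss the pack. I'll go lower in small steps and watch the force.

Emit:
servo_tool(rows=[{"dx":0.012,"dy":0.005,"dz":0,"wx":0,"wy":0,"wz":0,"fingers":1},{"dx":0.012,"dy":0.005,"dz":0,"wx":0,"wy":0,"wz":0,"fingers":1},{"dx":0.01,"dy":0,"dz":0,"wx":0,"wy":0,"wz":0,"fingers":1},{"dx":0,"dy":0,"dz":0,"wx":0,"wy":0,"wz":0,"fingers":1}])

```text
clock: 5.85
eef_pos: [493.1, -169.7, 14.8]
tool_rot: [-1.576, 1.449, -0.065]
force: [0.1, -0.4, 0.4]
width: 0.2
```

```bash
cat > look.py <<'E'
from st import *
def look(tag):
    s,R=st();e=s['eef_pos']
    im=ctrl.get_image('side')[:,:,::-1].copy()
    c=im[225:315,280:400]; c=cv2.resize(c,None,fx=6.5,fy=6.5,interpolation=cv2.INTER_CUBIC)
    c=cv2.convertScaleAbs(c,alpha=1.5,beta=15)
    for k in range(0,60,10):
      q=(proj('side',e-R[:,0]*k)-[280,225]+.5)*6.5; cv2.circle(c,tuple(int(v) for v in q),3,(0,255,0),1)
    cv2.imwrite(f'pics/{tag}.png',c[:600])
E
python3 -c "
from look import *
plan((-41,0,42),0.12)
look('side6')
"|grep -v -e None -e '^top \[' -e '^side \[5'

```

```text
side [ 5.85479536e+02 -1.74631464e+02 -6.75256972e-02] [-0.1, -0.4, -0.2, -0.1, -1.1, -0.6, -0.5, 0.0, 1.2, 1.5, 0.3, -0.6, 0.3, 0.8]
 rot(6deg units) [ 0.04 -0.    0.02] shift now-axes/750 [-0.0279 -0.0706  0.0006] shift goal-axes/750 [-0.0281 -0.0705  0.0009]
 rot(6deg units) [-29.96  -0.03  -0.  ] shift now-axes/750 [-0.0279 -0.0706  0.0006] shift goal-axes/750 [-0.0281  0.0705 -0.0009]
tcp dock [-91.   -0.7  14.8] clock 5.85 F [ 0.1 -0.4  0.4] w 0.17199006007355874 q [ 0.13  0.71  0.25  2.14 -0.82  0.26  2.61]
R [[0.12, -0.99, 0.06], [-0.01, 0.06, 1.0], [-0.99, -0.12, -0.0]]
```

View pics/side6.png

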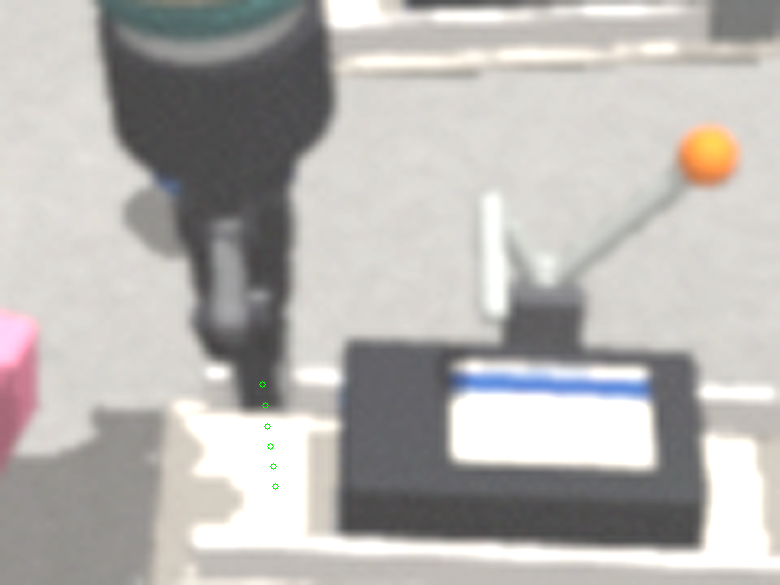

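Emit:
servo_tool(rows=[{"dx":0.008,"dy":0,"dz":0,"wx":0,"wy":0,"wz":0.4,"fingers":1},{"dx":0.01,"dy":0,"dz":0,"wx":0,"wy":0,"wz":0.3,"fingers":1},{"dx":0.005,"dy":0,"dz":0,"wx":0,"wy":0,"wz":0,"fingers":1},{"dx":0,"dy":0,"dz":0,"wx":0,"wy":0,"wz":0,"fingers":1}])

```text
clock: 6.4
eef_pos: [494.6, -169.6, -1.7]
tool_rot: [-1.588, 1.521, -0.077]
force: [-0.3, -0.5, -0.7]
width: 0.1
```

```bash
python3 -c "
from look import *
plan((-41,0,0),0.06)
look('side7')
"|grep -v -e None -e '^top \[' -e '^side \[5'

```

```text
side [ 5.85479536e+02 -1.74631464e+02 -6.75256972e-02] [-0.1, -0.4, -0.2, -0.1, -1.1, -0.6, -0.5, 0.0, 1.2, 1.5, 0.3, -0.6, 0.3, 0.8]
 rot(6deg units) [ 0.04 -0.01 -0.1 ] shift now-axes/750 [ 0.0009 -0.0646  0.0005] shift goal-axes/750 [ 0.0016 -0.0646  0.0008]
 rot(6deg units) [-2.996e+01  1.500e-01 -1.000e-02] shift now-axes/750 [ 0.0009 -0.0646  0.0005] shift goal-axes/750 [ 0.0016  0.0646 -0.0008]
tcp dock [-89.4  -0.6  -1.7] clock 6.4 F [-0.3 -0.5 -0.7] w 0.07854294784298943 q [ 0.05  0.78  0.35  2.07 -0.77  0.37  2.54]
R [[0.05, -1.0, 0.06], [-0.0, 0.06, 1.0], [-1.0, -0.05, -0.0]]
```

View pics/side7.png

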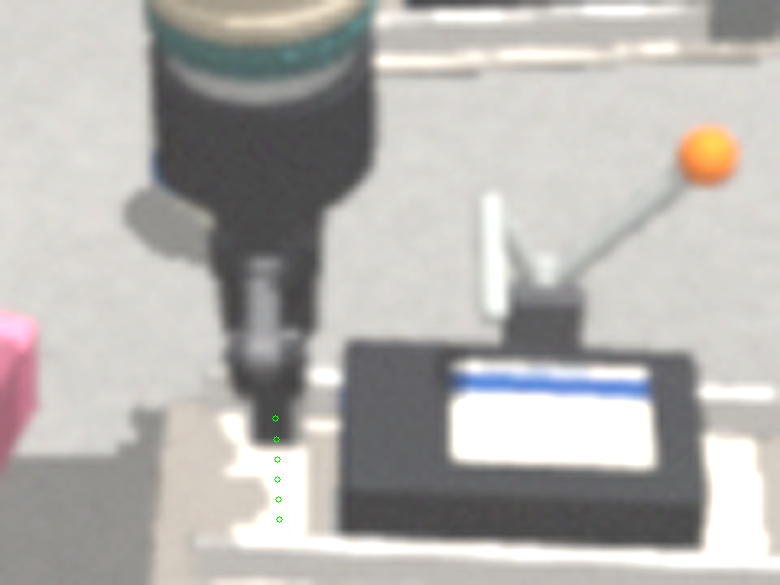

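Emit:
servo_tool(rows=[{"dx":-0.002,"dy":-0.012,"dz":0,"wx":0,"wy":0,"wz":-0.3,"fingers":1},{"dx":-0.002,"dy":-0.012,"dz":0,"wx":0,"wy":0,"wz":-0.3,"fingers":1},{"dx":0,"dy":-0.01,"dz":0,"wx":0,"wy":0,"wz":-0.3,"fingers":1},{"dx":0.001,"dy":-0.008,"dz":0,"wx":0,"wy":0,"wz":-0.2,"fingers":1},{"dx":0,"dy":0,"dz":0,"wx":0,"wy":0,"wz":0,"fingers":1}])

```text
clock: 7.08
eef_pos: [525.8, -171.9, 3.9]
tool_rot: [-1.575, 1.405, -0.065]
force: [-2.0, 0.7, -0.6]
width: 0.4
```

```bash
python3 -c "
from look import *
plan((-41,0,0),0.16)
look('side8')
"|grep -v -e None -e '^top \[' -e '^side \[5'

```

```text
side [ 5.85479536e+02 -1.74631464e+02 -6.75256972e-02] [-0.1, -0.4, -0.2, -0.1, -1.1, -0.6, -0.5, 0.0, 1.2, 1.5, 0.3, -0.6, 0.3, 0.8]
 rot(6deg units) [ 0.03 -0.    0.05] shift now-axes/750 [ 0.0089 -0.0218  0.0011] shift goal-axes/750 [ 0.0087 -0.0218  0.0011]
 rot(6deg units) [-29.97  -0.08  -0.  ] shift now-axes/750 [ 0.0089 -0.0218  0.0011] shift goal-axes/750 [ 0.0087  0.0218 -0.0011]
tcp dock [-58.2  -0.8   3.9] clock 7.075 F [-2.   0.7 -0.6] w 0.40579398089897845 q [ 0.14  0.75  0.23  2.1  -0.96  0.24  2.74]
R [[0.16, -0.98, 0.06], [-0.01, 0.06, 1.0], [-0.99, -0.16, -0.0]]
```

View pics/side8.png

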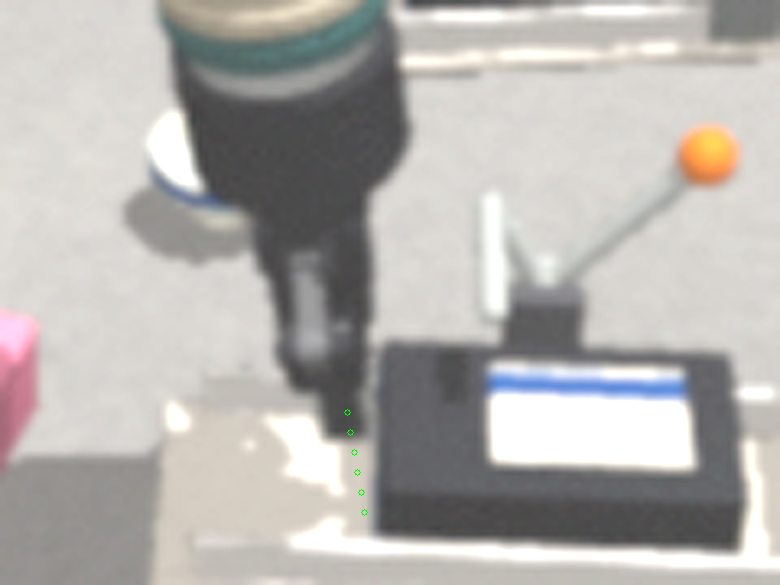

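Emit:
servo_tool(rows=[{"dx":0.001,"dy":-0.008,"dz":0,"wx":0,"wy":0,"wz":0.15,"fingers":1},{"dx":0.001,"dy":-0.008,"dz":0,"wx":0,"wy":0,"wz":0.15,"fingers":1},{"dx":0.001,"dy":-0.007,"dz":0,"wx":0,"wy":0,"wz":0.15,"fingers":1},{"dx":0,"dy":0,"dz":0,"wx":0,"wy":0,"wz":0,"fingers":1}])

```text
clock: 7.62
eef_pos: [544.3, -172.6, 4.0]
tool_rot: [-1.588, 1.452, -0.075]
force: [0.8, 0.1, 0.1]
width: 0.0
```

```bash
python3 -c "
from look import *
plan((-41,0,0),0.12)
look('side9')
"|grep -v -e None -e '^top \[' -e '^side \[5'

```

```text
side [ 5.85479536e+02 -1.74631464e+02 -6.75256972e-02] [-0.1, -0.4, -0.2, -0.1, -1.1, -0.6, -0.5, 0.0, 1.2, 1.5, 0.3, -0.6, 0.3, 0.8]
 rot(6deg units) [ 0.06 -0.01 -0.01] shift now-axes/750 [0.0051 0.0023 0.0005] shift goal-axes/750 [0.0051 0.0023 0.0005]
 rot(6deg units) [-2.994e+01  2.000e-02 -2.000e-02] shift now-axes/750 [0.0051 0.0023 0.0005] shift goal-axes/750 [ 0.0051 -0.0023 -0.0005]
tcp dock [-39.7  -0.4   4. ] clock 7.625 F [0.8 0.1 0.1] w 0.029523737792341142 q [ 0.02  0.79  0.39  2.01 -0.88  0.39  2.62]
R [[0.12, -0.99, 0.06], [-0.01, 0.06, 1.0], [-0.99, -0.12, -0.0]]
```

View pics/side9.png

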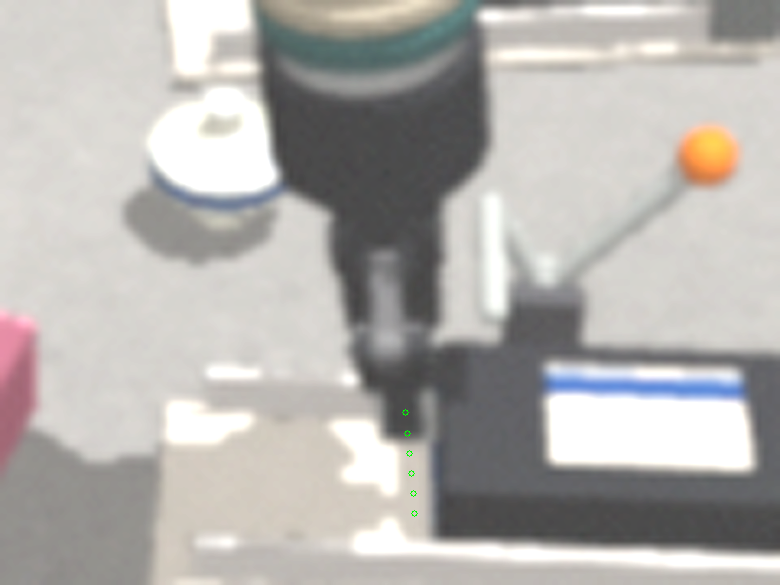

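Emit:
servo_tool(rows=[{"dx":0,"dy":-0.003,"dz":0,"wx":0,"wy":0,"wz":0,"fingers":1},{"dx":0,"dy":-0.002,"dz":0,"wx":0,"wy":0,"wz":0,"fingers":1},{"dx":0,"dy":0,"dz":0,"wx":0,"wy":0,"wz":0,"fingers":1}])

```text
clock: 8.05
eef_pos: [547.1, -172.9, 4.2]
tool_rot: [-1.578, 1.453, -0.067]
force: [-1.6, -0.6, -0.6]
width: -0.3
```

Emit:
servo_tool(rows=[{"dx":0,"dy":-0.002,"dz":0,"wx":0,"wy":0,"wz":0,"fingers":1},{"dx":0,"dy":-0.001,"dz":0,"wx":0,"wy":0,"wz":0,"fingers":1},{"dx":0,"dy":0,"dz":0,"wx":0,"wy":0,"wz":0,"fingers":1}])

```text
clock: 8.43
eef_pos: [549.3, -172.8, 4.5]
tool_rot: [-1.578, 1.453, -0.066]
force: [-2.4, 1.0, -0.2]
width: -0.4
```

```bash
python3 -c "
from look import *
plan((-41,0,0),0.12)
im=ctrl.get_image('side')[:,:,::-1]; cv2.imwrite('pics/side10.png',cv2.resize(im[225:325,310:440],None,fx=6,fy=6,interpolation=cv2.INTER_CUBIC)[:600])
im=ctrl.get_image('top')[:,:,::-1]; cv2.imwrite('pics/top10.png',cv2.resize(im[135:275,310:410],None,fx=4.2,fy=4.2,interpolation=cv2.INTER_CUBIC)[:600])
"|grep -v -e None -e '^top \[' -e '^side \[5'

```

```text
side [ 5.85479536e+02 -1.74631464e+02 -6.75256972e-02] [-0.1, -0.4, -0.2, -0.1, -1.1, -0.6, -0.5, 0.0, 1.2, 1.5, 0.3, -0.6, 0.3, 0.8]
 rot(6deg units) [ 0.04 -0.   -0.02] shift now-axes/750 [0.005  0.0091 0.0004] shift goal-axes/750 [0.0049 0.0091 0.0003]
 rot(6deg units) [-29.96   0.04  -0.  ] shift now-axes/750 [0.005  0.0091 0.0004] shift goal-axes/750 [ 0.0049 -0.0091 -0.0003]
tcp dock [-34.7  -0.2   4.5] clock 8.425 F [-2.4  1.  -0.2] w -0.3630049154557319 q [ 0.02  0.8   0.4   2.   -0.88  0.4   2.61]
R [[0.12, -0.99, 0.06], [-0.01, 0.06, 1.0], [-0.99, -0.12, -0.0]]
```

View pics/side10.png

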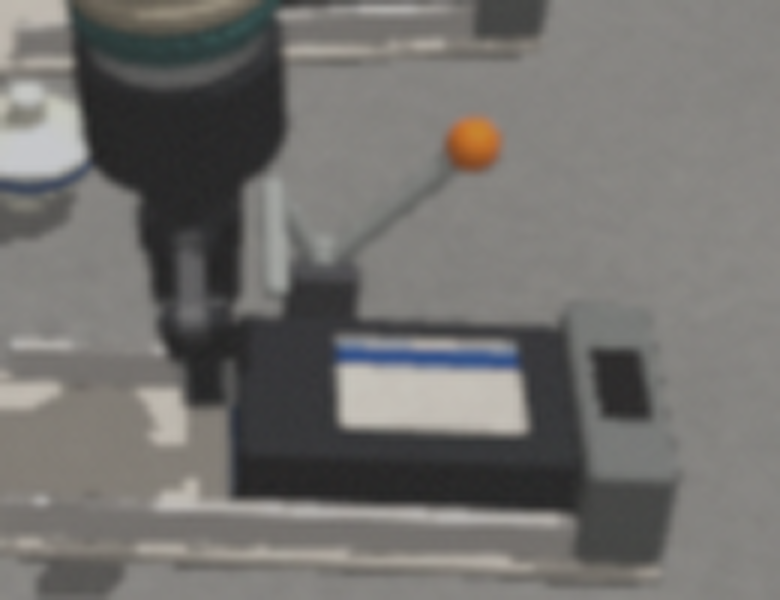

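View pics/top10.png

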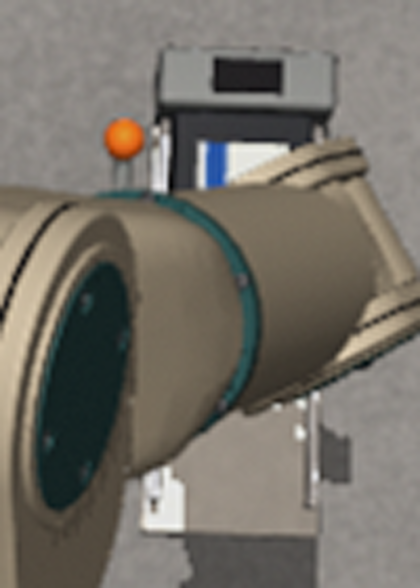

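Emit:
servo_tool(rows=[{"dx":0,"dy":-0.002,"dz":0,"wx":0,"wy":0,"wz":0,"fingers":1},{"dx":0,"dy":-0.002,"dz":0,"wx":0,"wy":0,"wz":0,"fingers":1},{"dx":0,"dy":0,"dz":0,"wx":0,"wy":0,"wz":0,"fingers":1}])

```text
clock: 8.9
eef_pos: [549.4, -172.5, 4.4]
tool_rot: [-1.565, 1.458, -0.054]
force: [-9.2, 1.2, 2.7]
width: 0.1
```

Emit:
servo_tool(rows=[{"dx":0,"dy":-0.002,"dz":0,"wx":0,"wy":0,"wz":0,"fingers":1},{"dx":0,"dy":0,"dz":0,"wx":0,"wy":0,"wz":0,"fingers":1}])

```text
clock: 9.15
eef_pos: [549.4, -172.5, 4.4]
tool_rot: [-1.559, 1.46, -0.049]
force: [-11.7, 0.8, 5.9]
width: 0.1
```

Motion stopped with 11.7 N of reaction, and the pack's trailing face works out at about -28 mm, which is home. Backing off and rising.

Emit:
servo_tool(rows=[{"dx":0,"dy":0.015,"dz":0,"wx":0,"wy":0,"wz":0,"fingers":1},{"dx":-0.01,"dy":0.03,"dz":0,"wx":0,"wy":0,"wz":0,"fingers":1},{"dx":-0.06,"dy":0.01,"dz":0,"wx":0,"wy":0,"wz":0.4,"fingers":1},{"dx":-0.07,"dy":0,"dz":0,"wx":0,"wy":0,"wz":0.4,"fingers":1},{"dx":-0.06,"dy":0,"dz":0,"wx":0,"wy":0,"wz":0.4,"fingers":1}])

```text
clock: 9.78
eef_pos: [502.6, -170.5, 152.2]
tool_rot: [1.989, 1.565, -2.783]
force: [1.8, 0.7, -0.9]
width: 0.3
```

```bash
python3 -c "
from look import *
plan((105,70,150),0)
im=ctrl.get_image('side')[:,:,::-1]; cv2.imwrite('pics/side11.png',cv2.resize(im[225:325,310:440],None,fx=6,fy=6,interpolation=cv2.INTER_CUBIC)[:600])
"|grep -v -e None -e '^top \[' -e '^side \[5'

```

```text
side [ 5.85479536e+02 -1.74631464e+02 -6.75256972e-02] [-0.1, -0.4, -0.2, -0.1, -1.1, -0.6, -0.5, 0.0, 1.2, 1.5, 0.3, -0.6, 0.3, 0.8]
 rot(6deg units) [ 0.04 -0.02 -0.05] shift now-axes/750 [ 0.0013 -0.249   0.0934] shift goal-axes/750 [ 0.0029 -0.2485  0.0945]
 rot(6deg units) [-29.96   0.08  -0.04] shift now-axes/750 [ 0.0013 -0.249   0.0934] shift goal-axes/750 [ 0.0029  0.2485 -0.0945]
tcp dock [-81.4  -0.9 152.2] clock 9.775 F [ 1.8  0.7 -0.9] w 0.34625037220946076 q [-0.21  0.62  0.76  1.9  -0.56  0.84  2.35]
R [[-0.01, -1.0, 0.06], [-0.0, 0.06, 1.0], [-1.0, 0.01, -0.0]]
```

View pics/side11.png

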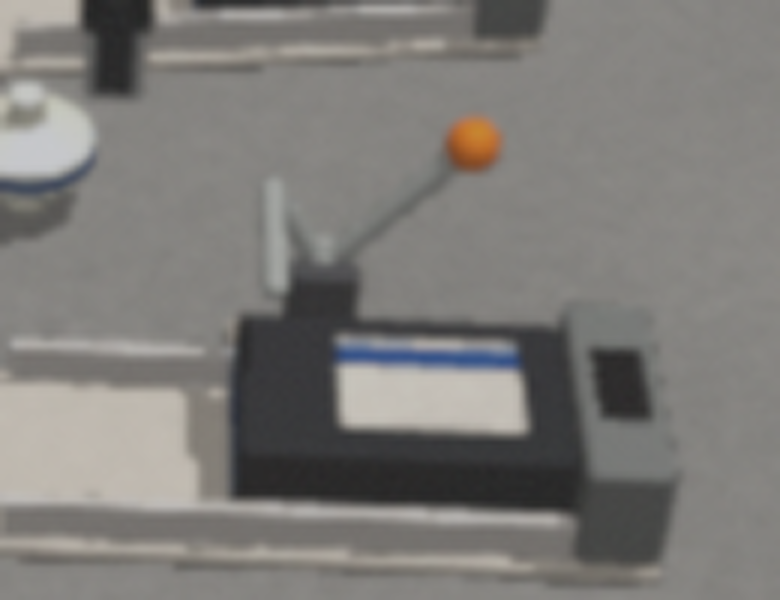

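Emit:
servo_tool(rows=[{"dx":0,"dy":-0.05,"dz":0.02,"wx":0,"wy":0,"wz":0,"fingers":1},{"dx":0,"dy":-0.05,"dz":0.02,"wx":0,"wy":0,"wz":0,"fingers":1},{"dx":0,"dy":-0.05,"dz":0.02,"wx":0,"wy":0,"wz":0,"fingers":1},{"dx":0,"dy":-0.05,"dz":0.02,"wx":0,"wy":0,"wz":0,"fingers":1},{"dx":0,"dy":-0.05,"dz":0.013,"wx":0,"wy":0,"wz":0,"fingers":1}])

```text
clock: 10.45
eef_pos: [695.5, -110.0, 148.5]
tool_rot: [1.585, 1.566, 3.098]
force: [1.1, -0.2, 0.7]
width: 0.0
```

```bash
sleep 0; python3 -c "
from look import *
ctrl.get_image('top')
ctrl.get_image('top')
plan((105,70,67),0)
im=ctrl.get_image('side')[:,:,::-1]; cv2.imwrite('pics/side12.png',cv2.resize(im[175:325,310:440],None,fx=4,fy=4,interpolation=cv2.INTER_CUBIC)[:600])
"|grep -v -e None -e '^top \[' -e '^side \[5'

```

```text
side [ 5.85479536e+02 -1.74631464e+02 -6.75256972e-02] [-0.1, -0.4, -0.2, -0.1, -1.1, -0.6, -0.5, 0.0, 1.2, 1.5, 0.3, -0.6, 0.3, 0.8]
 rot(6deg units) [ 0.1  -0.   -0.02] shift now-axes/750 [ 0.1075  0.0056 -0.0042] shift goal-axes/750 [ 0.1075  0.0058 -0.0042]
 rot(6deg units) [-29.9    0.04  -0.  ] shift now-axes/750 [ 0.1075  0.0056 -0.0042] shift goal-axes/750 [ 0.1075 -0.0058  0.0042]
tcp dock [109.4  73.2 147.6] clock 10.55 F [-0.3  0.7 -0.3] w 0.03143920202894566 q [-0.24  0.87  0.73  1.39 -0.6   1.11  2.09]
R [[-0.0, -1.0, 0.05], [0.0, 0.05, 1.0], [-1.0, 0.0, -0.0]]
```

View pics/side12.png

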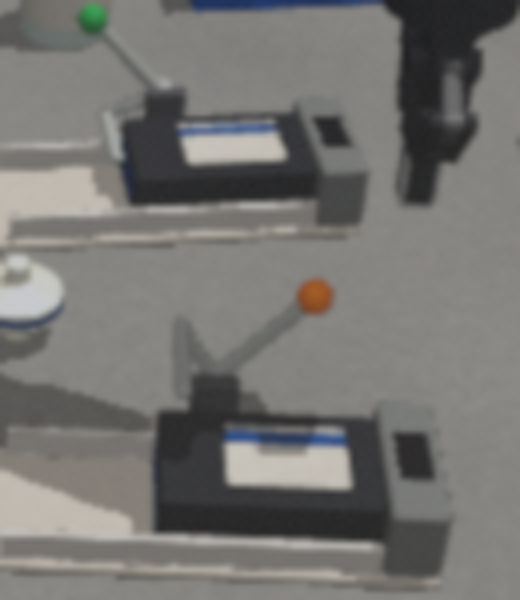

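Emit:
servo_tool(rows=[{"dx":0.04,"dy":0,"dz":-0.004,"wx":0.1,"wy":0,"wz":0,"fingers":1},{"dx":0.04,"dy":0,"dz":0,"wx":0,"wy":0,"wz":0,"fingers":1},{"dx":0.028,"dy":0,"dz":0,"wx":0,"wy":0,"wz":0,"fingers":1},{"dx":0,"dy":0,"dz":0,"wx":0,"wy":0,"wz":0,"fingers":1}])

```text
clock: 11.1
eef_pos: [690.6, -114.4, 65.8]
tool_rot: [1.629, 1.561, 3.129]
force: [-0.1, 0.3, 0.4]
width: -0.1
```

```bash
python3 -c "
from look import *
plan((82,70,66),0)
im=ctrl.get_image('side')[:,:,::-1]; cv2.imwrite('pics/side13.png',cv2.resize(im[175:325,310:440],None,fx=4,fy=4,interpolation=cv2.INTER_CUBIC)[:600])
cv2.imwrite('pics/wrist13.png',ctrl.get_image('wrist')[:,:,::-1])
"|grep -v -e None -e '^top \[' -e '^side \[5'

```

```text
side [ 5.85479536e+02 -1.74631464e+02 -6.75256972e-02] [-0.1, -0.4, -0.2, -0.1, -1.1, -0.6, -0.5, 0.0, 1.2, 1.5, 0.3, -0.6, 0.3, 0.8]
 rot(6deg units) [-0.06 -0.01 -0.1 ] shift now-axes/750 [0.0001 0.0275 0.0036] shift goal-axes/750 [-0.0002  0.0275  0.0038]
 rot(6deg units) [ 2.994e+01 -1.500e-01  1.000e-02] shift now-axes/750 [0.0001 0.0275 0.0036] shift goal-axes/750 [-0.0002 -0.0275 -0.0038]
tcp dock [102.6  67.1  65.8] clock 11.1 F [-0.1  0.3  0.4] w -0.11514737916251146 q [-0.22  0.95  0.68  1.46 -0.66  0.98  2.14]
R [[-0.01, -1.0, 0.07], [0.0, 0.07, 1.0], [-1.0, 0.01, -0.0]]
```

View pics/side13.png

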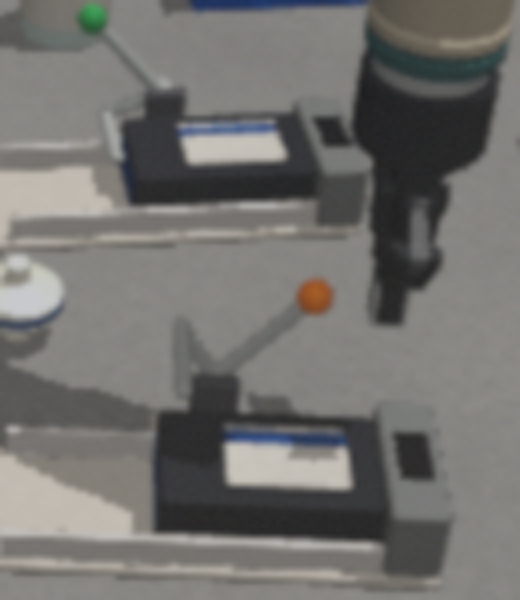

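View pics/wrist13.png

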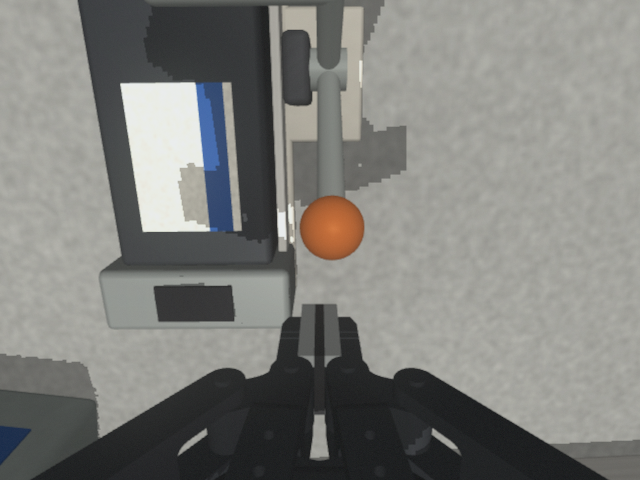

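Emit:
servo_tool(rows=[{"dx":0,"dy":0.012,"dz":0.005,"wx":0,"wy":0,"wz":0,"fingers":1},{"dx":0,"dy":0.015,"dz":0,"wx":0,"wy":0,"wz":0,"fingers":1},{"dx":0,"dy":0.015,"dz":0,"wx":0,"wy":0,"wz":0,"fingers":1},{"dx":0,"dy":0.015,"dz":0,"wx":0,"wy":0,"wz":0,"fingers":1},{"dx":0,"dy":0,"dz":0,"wx":0,"wy":0,"wz":0,"fingers":1}])

```text
clock: 11.82
eef_pos: [654.8, -108.6, 71.6]
tool_rot: [-2.056, 1.565, -0.554]
force: [7.2, 0.2, 4.9]
width: -0.2
```

```bash
python3 -c "
from look import *
plan((10,70,66),0)
im=ctrl.get_image('side')[:,:,::-1]; cv2.imwrite('pics/side14.png',cv2.resize(im[175:325,310:440],None,fx=4,fy=4,interpolation=cv2.INTER_CUBIC)[:600])
cv2.imwrite('pics/wrist14.png',ctrl.get_image('wrist')[:,:,::-1])
"|grep -v -e None -e '^top \[' -e '^side \[5'

```

```text
side [ 5.85479536e+02 -1.74631464e+02 -6.75256972e-02] [-0.1, -0.4, -0.2, -0.1, -1.1, -0.6, -0.5, 0.0, 1.2, 1.5, 0.3, -0.6, 0.3, 0.8]
 rot(6deg units) [-0.05 -0.03  0.05] shift now-axes/750 [ 0.007   0.0754 -0.0012] shift goal-axes/750 [ 0.0074  0.0753 -0.0008]
 rot(6deg units) [29.95  0.08  0.04] shift now-axes/750 [ 0.007   0.0754 -0.0012] shift goal-axes/750 [ 0.0074 -0.0753  0.0008]
tcp dock [66.5 70.6 71.6] clock 11.825 F [7.2 0.2 4.9] w -0.17951211134302683 q [-0.25  0.89  0.68  1.6  -0.67  0.9   2.18]
R [[0.0, -1.0, 0.07], [-0.0, 0.07, 1.0], [-1.0, -0.01, -0.0]]
```

View pics/side14.png

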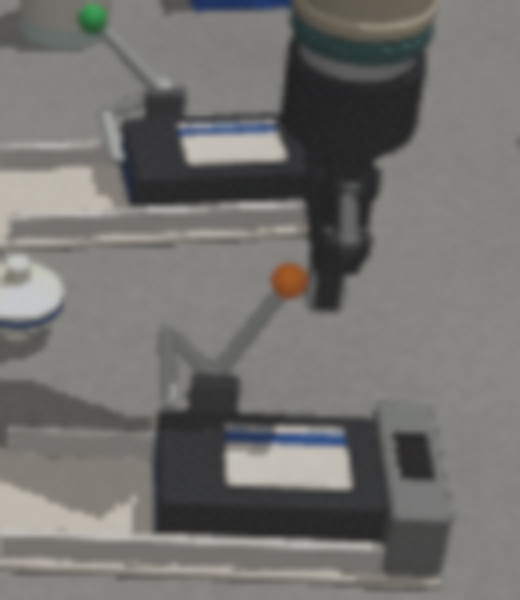

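View pics/wrist14.png

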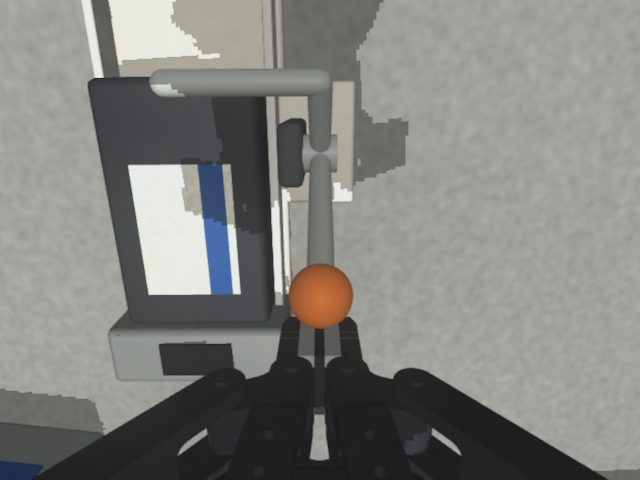

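Emit:
servo_tool(rows=[{"dx":0.003,"dy":0.015,"dz":0,"wx":0,"wy":0,"wz":0,"fingers":1},{"dx":0,"dy":0.015,"dz":0,"wx":0,"wy":0,"wz":0,"fingers":1},{"dx":0,"dy":0.015,"dz":0,"wx":0,"wy":0,"wz":0,"fingers":1},{"dx":0,"dy":0.012,"dz":0,"wx":0,"wy":0,"wz":0,"fingers":1},{"dx":0,"dy":0,"dz":0,"wx":0,"wy":0,"wz":0,"fingers":1}])

```text
clock: 12.55
eef_pos: [605.3, -104.6, 65.3]
tool_rot: [1.632, 1.561, 3.132]
force: [0.2, 0.2, 0.3]
width: -0.2
```

```bash
python3 -c "
from look import *
plan((5,70,66),0)
im=ctrl.get_image('side')[:,:,::-1]; cv2.imwrite('pics/side15.png',cv2.resize(im[175:325,310:440],None,fx=4,fy=4,interpolation=cv2.INTER_CUBIC)[:600])
"|grep -v -e None -e '^top \[' -e '^side \[5'

```

```text
side [ 5.85479536e+02 -1.74631464e+02 -6.75256972e-02] [-0.1, -0.4, -0.2, -0.1, -1.1, -0.6, -0.5, 0.0, 1.2, 1.5, 0.3, -0.6, 0.3, 0.8]
 rot(6deg units) [-0.06 -0.01 -0.09] shift now-axes/750 [-0.0008  0.0158 -0.0021] shift goal-axes/750 [-0.001   0.0158 -0.002 ]
 rot(6deg units) [ 2.994e+01 -1.500e-01  1.000e-02] shift now-axes/750 [-0.0008  0.0158 -0.0021] shift goal-axes/750 [-0.001  -0.0158  0.002 ]
tcp dock [16.8 71.5 65.3] clock 12.55 F [0.2 0.2 0.3] w -0.2054784712923936 q [-0.26  0.84  0.67  1.73 -0.68  0.82  2.23]
R [[-0.01, -1.0, 0.07], [0.0, 0.07, 1.0], [-1.0, 0.01, -0.0]]
```

View pics/side15.png

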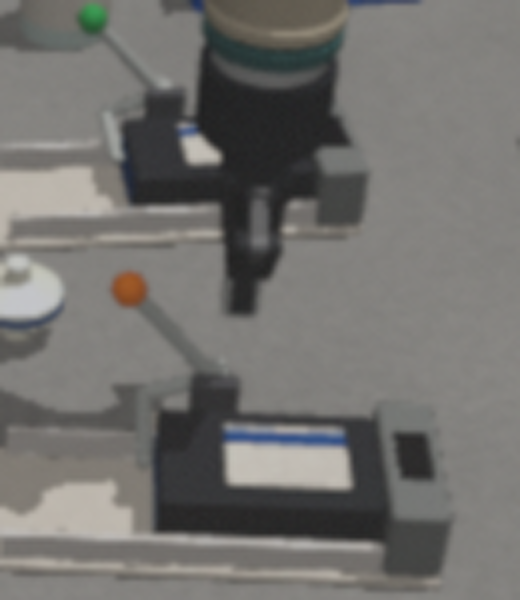

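Snapped over: the knob is at crop (130,288) and the bar is down behind the pack. The force on the tool is back to zero. Retreating upward.

Emit:
servo_tool(rows=[{"dx":-0.03,"dy":-0.01,"dz":0,"wx":0,"wy":0,"wz":0,"fingers":1},{"dx":-0.06,"dy":-0.01,"dz":0,"wx":0,"wy":0,"wz":0,"fingers":1},{"dx":-0.06,"dy":0,"dz":0,"wx":0,"wy":0,"wz":0,"fingers":1},{"dx":-0.05,"dy":0,"dz":0,"wx":0,"wy":0,"wz":0,"fingers":1},{"dx":0,"dy":0,"dz":0,"wx":0,"wy":0,"wz":0,"fingers":1}])

```text
clock: 13.22
eef_pos: [625.2, -106.9, 218.6]
tool_rot: [2.538, 1.568, -2.244]
force: [0.4, -0.2, 0.1]
width: -0.2
```

```bash
python3 -c "
from look import *
plan((5,70,66),0)
im=ctrl.get_image('side')[:,:,::-1]; cv2.imwrite('pics/side16.png',cv2.resize(im[175:325,270:440],None,fx=4,fy=4,interpolation=cv2.INTER_CUBIC)[:600])
q=ctrl.mark_of('latch_a_knob','side'); print([(d['conf'],toD(unproj('side',d['point'],118))) for d in q])
q=ctrl.mark_of('battery_a','side'); print([(d['conf'],toD(unproj('side',d['point'],8))) for d in q])
"|grep -v -e None -e '^top \[' -e '^side \[5'

```

```text
side [ 5.85479536e+02 -1.74631464e+02 -6.75256972e-02] [-0.1, -0.4, -0.2, -0.1, -1.1, -0.6, -0.5, 0.0, 1.2, 1.5, 0.3, -0.6, 0.3, 0.8]
 rot(6deg units) [-0.05 -0.02 -0.02] shift now-axes/750 [ 0.2035  0.0421 -0.0003] shift goal-axes/750 [ 0.2035  0.0424 -0.0006]
 rot(6deg units) [ 2.995e+01 -2.000e-02  3.000e-02] shift now-axes/750 [ 0.2035  0.0421 -0.0003] shift goal-axes/750 [ 0.2035 -0.0424  0.0006]
tcp dock [ 36.8  70.4 218.6] clock 13.225 F [ 0.4 -0.2  0.1] w -0.16662461482167792 q [-0.32  0.7   0.8   1.54 -0.53  1.13  2.1 ]
R [[-0.0, -1.0, 0.07], [-0.0, 0.07, 1.0], [-1.0, 0.0, -0.0]]
[(0.7, array([-48.9,  78.2, 118. ])), (0.51, array([ -14.7, -120.1,  118. ]))]
[(0.95, array([-105. , -341.8,    8. ])), (0.9, array([ 19.6, 353.1,   8. ])), (0.83, array([-248.3,   20.5,    8. ])), (0.63, array([43.3, 15.9,  8. ]))]
```

View pics/side16.png

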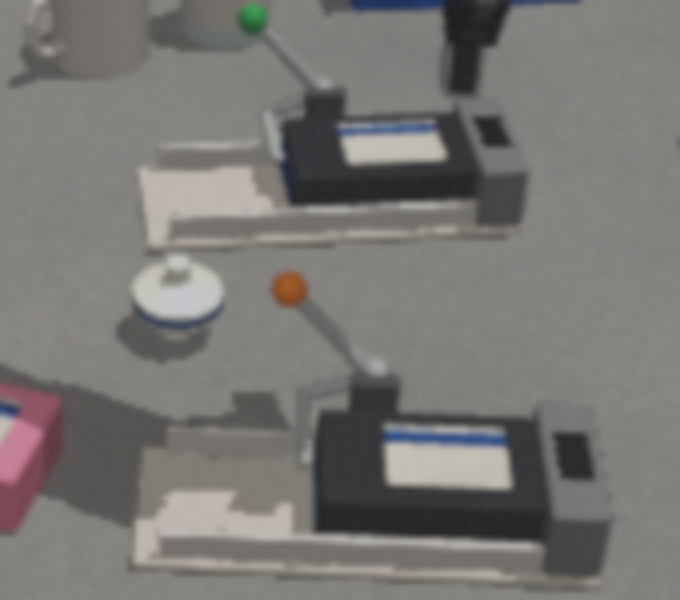

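The orange latch is locked, with its knob at dock x of about -49 mm against -50 expected. The pack is flush with the contact head. The other dock and the filter look as they were, and the arm is clear.

```bash
python3 -c "
from cell import ctrl
print(ctrl.finish_job())"
```

```text
the job is handed in; nothing more can be done
None
```

The battery pack is pushed home and the orange-knobbed latch has snapped over to locked. I handed the job in at about 13 s; the hand-in reports no verdict.

**Pushing the pack:** I pushed with shut fingertips until motion stopped against about 12 N, with the latch still open. I then backed off, came round to the contact-head side and pushed the knob past its centre, and it snapped over by itself.

**Last checks:**
- The side picture shows the pack flush with the contact head and the locking bar down behind it.
- The knob measures at dock x of about -49 mm, where -50 mm is expected when locked.
- The force on the tool is about zero, with the arm raised well clear.
- The green-knobbed dock and the filter look unchanged in that picture. It did not show the mouse, screwdriver and most of the mug and jar, so I did not check those again.

**What disagreed:**
- The visible fingertips ended about 38 mm short of the reported tool point in both the side and wrist pictures. The tool reached z of about -2 mm without contact, so I used the fingertips as seen.
- The network's pack origin, at its lowest confidence (0.63), read dock (43, 16) instead of (35, 0). I trusted the picture and the contact force over that.

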